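# Make up two holiday gift kits on the herb sill

## Robot

A 7-joint arm with a two-finger parallel gripper is mounted at the origin on the work surface. World frame = base frame: x ahead of the robot, y to its left, z up, the work surface at z = 0. Lengths are in m, angles in degrees, forces in N, time in s.
With the tool pointing down it reaches from about 0.425 to 0.95 m from the base axis. Payload 16.7 kg.
Tool frame: the origin (TCP) lies at the very end of the fingers, on their centre line; the grasp point (between the pads) lies 19 mm behind it; z points along the fingers, y is the line along which they close (so a half turn about z gives the same grasp; the last joint's range is limited). The gripper opens to 94 mm and grips with 3 to 60 N. Pads are 16 mm wide; open, the fingers measure 119 mm over their backs; the gripper's body (75 mm by 177 mm) begins 78 mm behind the grasp point.
Start: joints at [-81.331, 24.414, 4.234, 92.017, -1.954, 63.644, -3.845], TCP at [0.2, 0.645, 0.205] pointing down, gripper open.
Joint ranges: [-163.25, 163.25], [-28.42, 122.38], [-70.27, 78.77], [12.13, 141.07], [-58.53, 238.53], [9.26, 117.41], [-156.51, 156.51]. Speed limits (degrees/s): [108.29, 108.29, 136.94, 136.94, 172.46, 172.46, 172.46].

## Interface

Orientations are given as [roll, pitch, yaw] about the fixed x, y, z axes, in that order (R = Rz(yaw) Ry(pitch) Rx(roll)).
In Python, from bench import robot, get_image, ticket, recognise, silhouettes, place_of gives the robot as it stands.
- The arm moves only by the shell command python3 -m jog 'ROWS' [OPENING] [FORCE]. ROWS is JSON, one flat list of numbers, 4 for each row, row after row: the shift along the tool's x, y, z in m, then the turn about the tool's z in rad. In form: [tx, ty, tz, turn, tx, ty, tz, turn, ...]. A call has 1 to 8 rows; each row shifts and turns the commanded pose from where the row before left it, along the tool's axes as they then stand; what a row does not reach is not made up. A row lasts 1/8 s, in which the tool goes at most 62.5 mm and 10.7 degrees, less where a joint would pass 70% of its speed; a pose out of reach is approached as far as the arm can. A call is refused whole if a number of a shift passes 0.0625 or a number of a turn 0.188, either way. A call with a gripper value outside its range is refused whole. OPENING is the finger opening in m, from 0 to 0.094, set as the call begins (- or left out, the last holds). The fingers move at their own pace and stop on an object; FORCE is the grip in N (left out, the last holds). Time passes only in rows, so rows that do not move let the fingers close. It gives the time, the measured TCP pose, the force, the opening and the grip force at its end, in the units of the state.
- robot.get_obs(): the state, without advancing time (a new reading comes with each control period).
- get_image(name): name is "side" or "top" or "wrist"; returns a dict with "image" (420x560x3 uint8, blue, green, red), "range_z" (420x560 float32, m along the optical axis (not along the pixel's ray), 0 where there is no reading), "fx", "fy", "cx", "cy" (pixels), "k1" (the pictures are not rectified: a ray, as slopes to the right and down, at radius r is drawn at 1 + k1 r^2 times it, then the intrinsics apply), "view" (4x4, takes a point from world to camera coordinates); the wrist camera has in their place "hand_eye" (4x4, takes a point from camera to tool coordinates, whose origin is the TCP and whose axes are the flange's). Camera axes: x right, y down, z forward; pixel columns grow to the right and rows downward; lengths in m; the calibration is good to about 2 mm. A picture is of the moment at which its call begins: read the wrist's pose just before it.
- ticket.finish_job(): hands the job in; it is judged then, once.
Trained networks look in the newest picture that a camera, given by its name, has taken for a name from the list of things; names that differ only in an ending like _2 or _b are one class to them, and where a whole thing is asked for, a point or a joint stands for the part that bears it (a point fixed in the world has none). Each returns a list of dicts, best first, with "p" (0 to 1); they miss things now and then, are a little off and sometimes report something else, mostly with a low value. They report only what shows in the picture. A call takes as long as a camera call. They do not tell look-alikes from the thing itself.
- recognise(camera, target): "point" ([x, y, z] in m, in world coordinates, good to about 4 mm: the middle of the surface that is visible of it).
- silhouettes(camera, target): "pixels" (420x560 bool, what is visible of it).
- place_of(camera, target): "point" ([x, y, z] in m, in world coordinates, good to about 4 mm: a listed point, or the origin of a listed thing).
The state is a dict: "clock": time; "joints": joint angles; "dq": joint speeds; "joint_torque": joint torques, N m; "tool_pos": TCP position; "ee_rot": TCP orientation; "contact_force": force on the tool from outside, world axes, zero at the start; "wrist_torque": the same for the moment, N m; "grip_width": opening from 0.0 (shut) to 1.0 (fully open); "grasp_force": force on a finger pad.
Only numpy, scipy, OpenCV 4.12 (cv2) and the standard library are available. Lean on these libraries where they do the work, as an engineer would, in place of code of your own. Each camera call takes 0.05 s, during which the arm holds its last target. There are 200 camera calls.

## Task

Make up two gift kits: in the silver tin, lay the large dreidel lengthwise in the long compartment and stand the jar and the short candle upright in the square ones, one in each, either way round; in the terracotta saucer, lay the small dreidel flat and stand the tall candle upright beside it, both fully on its floor. Set things down rather than dropping them, and leave the tin, the saucer and the potted seedling where they stand.

Things in the scene. Friction and masses are not known exactly. Their poses are not given: they have to be found in the camera images.
- tin: open silver aluminium tin, 160 x 160 x 20 mm high, walls, dividers and floor 3 mm thick, loose, 0.4 kg, any yaw, left or right of the stock. Origin: centre of underside. Wall-high dividers leave a long compartment on its -x side (75.5 in x by 154 mm in y, centre x = -39 mm, y = 0) and two square ones on its +x side (75.5 mm, centres x = +39, y = +39 and -39 mm)
- saucer: round terracotta plant saucer, 172 mm across the rim, 18 mm high, wall 5 mm, floor 6 mm thick and flat within 72 mm of the centre; loose, 0.6 kg. Origin: centre of its underside, z up. It stands on the side where the tin does not
- dreidel_large: large blue plastic dreidel lying on one flat side: a 40 mm cube with a stem 10 mm thick and 26 mm long along its own +x (ends 46 mm from the cube's centre) and a blunt conical point along -x (ends 38 mm from it), 70 g. Origin: centre of the cube, so 20 mm above what it lies on; its x axis is level and at any yaw
- dreidel_small: small dreidel of the same blue plastic lying on one flat side: a 28 mm cube with a stem 8 mm thick and 18 mm long along its own +x (ends 32 mm from the cube's centre) and a blunt conical point along -x (ends 27 mm from it), 30 g. Origin: centre of the cube, so 14 mm above what it lies on; its x axis is level and at any yaw
- candle_short: short, thick cream pillar candle, hard wax, upright cylinder 52 mm in diameter and 45 mm high (plus a tiny wick), 70 g. Origin: centre of its underside, z up
- candle_tall: tall, slim cream pillar candle, same wax, upright cylinder 38 mm in diameter and 75 mm high (plus a tiny wick), 110 g. Origin: centre of its underside, z up
- jar: green glass herb jar with a brown cork lid, upright: glass 48 mm in diameter up to 46 mm, lid 44 mm in diameter from there to 60 mm, 120 g. Origin: centre of its underside, z up
- seedling: bystander standing among the stock, to be left alone: small terracotta pot with green leaves, 62 mm in diameter, 72 mm high with the leaves, loose. Origin: centre of its underside
There are look-alikes about, which are no part of the job. What is shaped like the jar but red or yellow is not meant.

How it is judged (in metres and radians):
At the end, for the whole second after the job is handed in: Large dreidel level and along the long compartment (0.4 rad), jar and short candle one in each square, all within 20 mm of centre across (dreidel 42 mm along); small dreidel level and tall candle within 62 mm of saucer centre; all on the floors, upright to 0.12 rad, released, at rest (x of dreidel_large in the frame of tin between -0.059 and -0.019 m and y of dreidel_large in the frame of tin between -0.042 and 0.042 m and z of dreidel_large in the frame of tin between 0.018 and 0.028 m and angle between dreidel_large's own x axis and vertical between 1.42 and 1.72 rad and angle between the x axis of dreidel_large and the y axis of tin, either way round below 0.4 rad and (((x of jar in the frame of tin between 0.019 and 0.059 m and y of jar in the frame of tin between 0.019 and 0.059 m) and (x of candle_short in the frame of tin between 0.019 and 0.059 m and y of candle_short in the frame of tin between -0.059 and -0.019 m)) or ((x of jar in the frame of tin between 0.019 and 0.059 m and y of jar in the frame of tin between -0.059 and -0.019 m) and (x of candle_short in the frame of tin between 0.019 and 0.059 m and y of candle_short in the frame of tin between 0.019 and 0.059 m))) and z of jar in the frame of tin between -0.001 and 0.008 m and z of candle_short in the frame of tin between -0.001 and 0.008 m and horizontal distance between each of dreidel_small, candle_tall and saucer below 0.062 m and z of dreidel_small in the frame of saucer between 0.015 and 0.025 m and angle between dreidel_small's own x axis and vertical between 1.42 and 1.72 rad and z of candle_tall in the frame of saucer between 0.001 and 0.011 m and angle between each of jar, candle_short, candle_tall, tin, saucer's own z axis and vertical below 0.12 rad and linear speed of each of dreidel_large, dreidel_small, candle_short, candle_tall, jar below 0.02 m/s); the robot touches nothing.
It fails at once if the tin or the saucer is shifted more than 30 mm (distance of any of tin, saucer from where it was at the start of the episode above 0.03 m).
It fails at once if the seedling pot is shifted more than 20 mm or tipped (distance of seedling from where it was at the start of the episode above 0.02 m or angle between seedling's own z axis and vertical above 0.3 rad).
It fails at once if a thing is dropped from more than about 25 mm or thrown (out of the fingers and faster than 0.7 m/s) ((linear speed of dreidel_large above 0.7 m/s and contact force between dreidel_large and the fingers below 0.05 N) or (linear speed of dreidel_small above 0.7 m/s and contact force between dreidel_small and the fingers below 0.05 N) or (linear speed of candle_short above 0.7 m/s and contact force between candle_short and the fingers below 0.05 N) or (linear speed of candle_tall above 0.7 m/s and contact force between candle_tall and the fingers below 0.05 N) or (linear speed of jar above 0.7 m/s and contact force between jar and the fingers below 0.05 N)).
It also fails if it takes over 128 s, if anything falls off the work surface, if the arm or the gripper's body presses on something with over 40 N, if the wrist force passes 120 N, or if a joint passes its speed limit or range.

## Working session

There is one attempt and no reset: what is moved stays moved. The work goes in short steps, Python scripts to look and compute and a shell command to move; the robot and the scene stay as the last step left them, time stands still between calls to the robot, and variables do not carry over. Pictures are saved under pics/ and viewed, at most 14 in all, crops included, and the job is handed in when it is done.

```bash
ls; mkdir -p pics; python3 - <<'E'
from bench import robot,get_image,recognise,place_of
import cv2
o=robot.get_obs();print(o)
for c in("top","side"):
    d=get_image(c);cv2.imwrite(f"pics/{c}0.png",d["image"]);print(c,d["fx"],d["cx"],d["cy"],d["k1"],d["view"].round(3).tolist())
    for n in["tin","saucer","dreidel_large","dreidel_small","candle_short","candle_tall","jar","seedling"]:
        print(n,[(round(r["p"],2),[round(float(v),3) for v in r["point"]]) for r in place_of(c,n)])
E
```

```text
pics
{'clock': 0.0, 'joints': array([-81.33139062,  24.45009687,   4.23344562,  92.05265831,
        -1.95636428,  63.64488109,  -3.84539223]), 'dq': array([ 0.02790387,  0.01789011, -0.02000552, -0.08324563, -0.00529942,
       -0.10548645, -0.03693678]), 'joint_torque': array([ 1.02934660e-03, -9.35831165e+01,  3.66777621e+00, -4.54151988e+01,
       -4.86525299e-02,  2.06404313e-02,  1.54645704e-04]), 'tool_pos': array([0.19989438, 0.64424675, 0.20476831]), 'ee_rot': array([-1.79924706e+02,  4.15538352e-03,  1.62759929e+02]), 'contact_force': array([-0.37747866,  0.85511247, -0.11176658]), 'wrist_torque': array([-0.00061613, -0.01974696,  0.02069123]), 'grasp_force': 0.0, 'grip_width': 0.9992733755616721}
top 532.6415186794234 281.79385075437705 214.29229418476018 -0.059876714423884585 [[-0.023, -1.0, -0.02, 0.027], [-0.998, 0.024, -0.056, 0.581], [0.057, 0.019, -0.998, 1.233], [0.0, 0.0, 0.0, 1.0]]
tin [(0.76, [0.506, 0.318, 0.001]), (0.62, [0.629, 0.111, 0.001])]
saucer [(0.8, [0.513, -0.323, -0.004])]
dreidel_large [(0.73, [0.628, 0.003, 0.02])]
dreidel_small [(0.51, [0.436, 0.
[... 272 characters left out ...]

seedling [(0.7, [0.455, 0.007, -0.001])]
side 383.3090568596601 289.3910902825807 212.70628733857254 -0.06968264945653006 [[0.677, -0.735, -0.023, -0.406], [-0.387, -0.33, -0.861, 0.273], [0.625, 0.592, -0.509, 0.471], [0.0, 0.0, 0.0, 1.0]]
tin [(0.62, [0.505, 0.316, -0.001])]
saucer [(0.88, [0.516, -0.324, 0.002])]
dreidel_large [(0.7, [0.627, 0.005, 0.019])]
dreidel_small [(0.77, [0.437, 0.111, 0.012])]
candle_short [(0.59, [0.629, 0.108, -0.001])]
candle_tall [(0.84, [0.452, -0.122, -0.003])]
jar [(0.95, [0.722, -0.005, 0.0]), (0.78, [0.682, -0.196, -0.0]), (0.68, [0.586, -0.123, 0.001]), (0.58, [0.694, -0.101, 0.0])]
seedling [(0.76, [0.458, 0.01, 0.001]), (0.27, [0.589, -0.122, -0.0])]
```

View pics/top0.png

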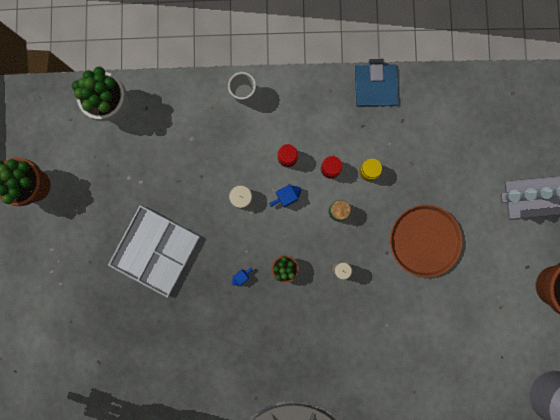

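View pics/side0.png

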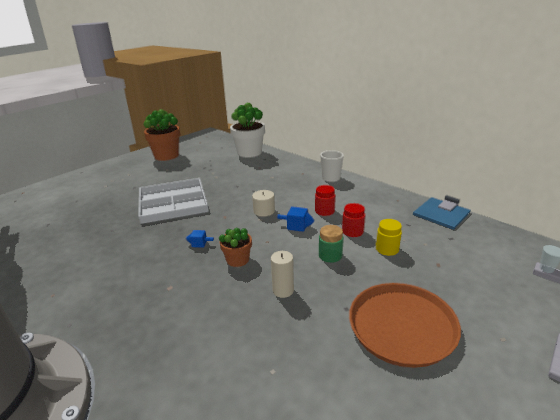

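The jars are at top pixels (288,155) red, (332,167) red, (371,169) yellow and (340,210) green with a cork lid. Only the last fits the description, and it is at about (0.587, -0.123). I'll check it in a crop and measure the yaws.

```bash
cat > h.py <<'E'
import numpy as np,cv2
from bench import robot,get_image,silhouettes,place_of
from scipy.spatial.transform import Rotation as R
def cloud(d,mask,T=None):
    "world points of masked pixels (range_z along the optical axis)"
    v,u=np.nonzero(mask&(d["range_z"]>0)); z=d["range_z"][v,u]
    x=np.c_[(u-d["cx"])/d["fx"],(v-d["cy"])/d["fy"]]; s=x.copy()
    for _ in range(8): s=x/(1+d["k1"]*(s**2).sum(1,keepdims=True))
    p=np.c_[s*z[:,None],z,np.ones(len(z))]
    return (p@(np.linalg.inv(d["view"]) if T is None else T).T)[:,:3]
E
python3 - <<'E'
from h import *
d=get_image("top");im=d["image"]
a=cv2.resize(im[195:305,100:260],None,fx=4,fy=4,interpolation=cv2.INTER_CUBIC)[:, :]
b=cv2.resize(im[140:290,225:385],None,fx=3,fy=3,interpolation=cv2.INTER_CUBIC)
cv2.imwrite("pics/tin.png",a);cv2.imwrite("pics/jar.png",b)
for n in["tin","saucer","dreidel_large","dreidel_small","candle_short","candle_tall","jar","seedling"]:
    for r in silhouettes("top",n):
        m=r["pixels"].astype(bool);p=cloud(d,m)
        if len(p)<10: continue
        hi=np.percentile(p[:,2],95); t=p[p[:,2]>hi-.006]
        q=p if n[0]=='d' or n=='tin' else t
        rect=cv2.minAreaRect((q[:,:2]*1000).astype(np.float32))
        print(n,round(r["p"],2),len(p),"ztop",hi.round(3),"topmean",t.mean(0).round(4),"allmean",p.mean(0).round(4),"rect",np.round(rect[0],1),np.round(rect[1],1),round(rect[2],1),"px",np.argwhere(m).mean(0).round())
        if n[0]=='d':
            e=np.linalg.eigh(np.cov(q[:,:2].T))[1][:,1]; s=(q[:,:2]-q[:,:2].mean(0))@e
            print("  axis",np.degrees(np.arctan2(e[1],e[0])).round(1),"ext",s.min().round(4),s.max().round(4))
E
```

```text
tin 0.66 4769 ztop 0.022 topmean [0.5004 0.3156 0.0212] allmean [0.503  0.3188 0.007 ] rect [502.7 320.9] [170.5 167.9] 60.5 px [251. 154.]
tin 0.48 266 ztop 0.08 topmean [ 0.4497 -0.12    0.0768] allmean [ 0.4505 -0.1178  0.07  ] rect [ 449.6 -119.2] [37.4 36.3] 42.2 px [270. 342.]
saucer 0.66 4211 ztop 0.019 topmean [ 0.5122 -0.3262  0.0177] allmean [ 0.5115 -0.3228  0.0086] rect [ 512.5 -321.7] [169.6 166.1] 89.1 px [241. 425.]
dreidel_large 0.74 411 ztop 0.044 topmean [0.6244 0.0013 0.0415] allmean [6.233e-01 3.000e-04 3.610e-02] rect [622.    4.6] [38.7 80.5] 28.8 px [196. 287.]
  axis 119.1 ext -0.0359 0.0446
dreidel_small 0.77 210 ztop 0.033 topmean [0.4369 0.1138 0.0299] allmean [0.4381 0.1125 0.0255] rect [439.8 112. ] [28.8 56.8] 34.1 px [277. 240.]
  axis 128.7 ext -0.0297 0.0271
candle_short 0.79 432 ztop 0.05 topmean [0.6231 0.109  0.0472] allmean [0.6227 0.1086 0.0437] rect [623.1 109.3] [48.8 48.5] 88.9 px [197. 240.]
candle_tall 0.65 242 ztop 0.08 topmean [ 0.4495 -0.1195  0.0769] allmean [ 0.45   -0.1176  0.0719] rect [ 449.1 -119.4] [36.4 33. ] 44.0 px [271. 342.]
jar 0.92 367 ztop 0.064 topmean [ 0.7175 -0.0016  0.0615] allmean [ 0.7139 -0.0016  0.0552] rect [717.5  -2.3] [41.1 40. ] 88.8 px [156. 287.]
jar 0.85 385 ztop 0.065 topmean [ 0.5867 -0.1192  0.0618] allmean [ 0.5849 -0.1173  0.0541] rect [ 587.  -119.1] [40.9 43.2] 88.1 px [211. 339.]
jar 0.83 352 ztop 0.065 topmean [ 0.6879 -0.1031  0.0622] allmean [ 0.685  -0.1014  0.057 ] rect [ 687.8 -103.1] [41.8 40.1] 43.6 px [167. 331.]
jar 0.76 409 ztop 0.065 topmean [ 0.6799 -0.1944  0.0617] allmean [ 0.677  -0.1909  0.0527] rect [ 679.7 -194. ] [41.8 40.9] 58.9 px [170. 370.]
seedling 0.92 581 ztop 0.069 topmean [0.4555 0.0108 0.0661] allmean [0.4551 0.0096 0.0561] rect [458.1  12.1] [49. 42.] 6.9 px [269. 284.]
```

View pics/tin.png

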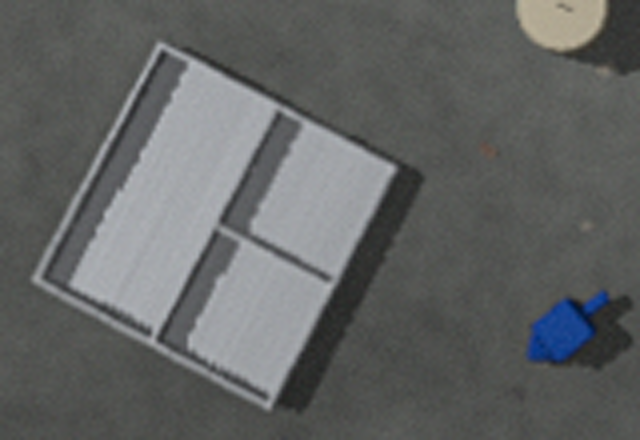

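View pics/jar.png

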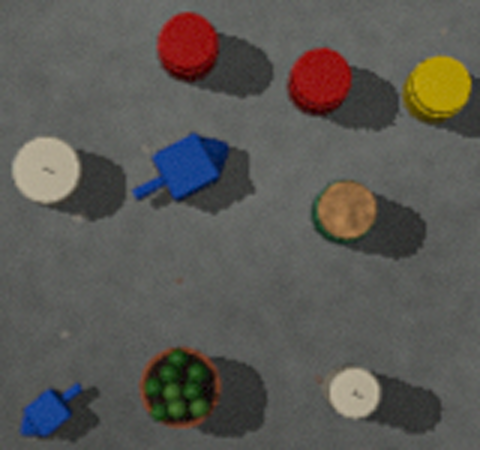

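The crop confirms the jar at (340,210), with a cork lid and green glass. The tin's long compartment is on its upper-left side. The dreidel stems point left-down for the large one and right-up for the small one. Next I'll work out the tin pose and a move calculator.

```bash
cat >> h.py <<'E'
def go(x,y,yaw,z=None,cur=None):
    "tool-axis move to (x,y), closing line at world angle `yaw` (mod 180)"
    o=cur or robot.get_obs(); p=o["tool_pos"]; y0=o["ee_rot"][2]
    # closing axis y_t angle = yaw_tool-90 ; pick the nearest half turn around azimuth+90 (last joint ~0)
    c=np.degrees(np.arctan2(y,x))+90
    t=(yaw+90-c+90)%180-90+c
    turn=-((t-y0+180)%360-180); a=np.radians(t)
    d=np.array([x,y])-p[:2]
    print(f"goal tool yaw {t:.1f} turn {np.radians(turn):.3f} rad ({abs(np.radians(turn))/.18:.1f} rows); then tx {d@[np.cos(a),np.sin(a)]:.4f} ty {d@[np.sin(a),-np.cos(a)]:.4f}"+(f" tz {p[2]-z:.4f}" if z is not None else ""),"at",p.round(3),y0.round(1))
E
python3 - <<'E'
from h import *
d=get_image("top");W=np.linalg.inv(d["view"])
px=np.array([[140,205.5],[200,236.2],[167.5,296.8],[109.5,264.5]])
x=(px-[d["cx"],d["cy"]])/[d["fx"],d["fy"]];s=x.copy()
for _ in range(8): s=x/(1+d["k1"]*(s**2).sum(1,keepdims=True))
r=np.c_[s,np.ones(4)]@W[:3,:3].T;o=W[:3,3];P=(o+r*((.02-o[2])/r[:,2])[:,None])[:,:2]
print(P.round(4).tolist(),"c",P.mean(0).round(4),[np.linalg.norm(P[i]-P[i-1]).round(4) for i in range(4)])
e=(P[1]-P[0])+(P[2]-P[3]);print("tin yaw",np.degrees(np.arctan2(e[1],e[0])))
e=(P[0]-P[3])+(P[1]-P[2]);print("tin y",np.degrees(np.arctan2(e[1],e[0])))
th=np.arctan2(e[1],e[0])-np.pi/2;M=np.array([[np.cos(th),-np.sin(th)],[np.sin(th),np.cos(th)]])
for l in[(-.039,0),(.039,.039),(.039,-.039)]:print(l,(P.mean(0)+M@l).round(4))
go(.626,.002,29,.019)
E
```

```text
[[0.6103, 0.3483], [0.5346, 0.2065], [0.3946, 0.2853], [0.4726, 0.4226]] c [0.503  0.3157] [np.float64(0.1565), np.float64(0.1608), np.float64(0.1607), np.float64(0.1579)]
tin yaw -118.83665228947383
tin y -28.858518457156116
(-0.039, 0) [0.5219 0.3498]
(0.039, 0.039) [0.5184 0.2627]
(0.039, -0.039) [0.4501 0.3003]
goal tool yaw 119.0 turn 0.764 rad (4.2 rows); then tx -0.7686 ty 0.0610 tz 0.1865 at [0.2   0.645 0.205] 162.8
```

```bash
python3 -m jog '[0,0,0,0.188,0,0,0,0.188,0,0,0,0.188,0,0,0,0.188,-0.05,0,0,0.012,-0.05,0,0,0,-0.05,0,0,0,-0.05,0,0,0]' 0.07 20 && python3 -m jog '[-0.05,0.01,0,0,-0.05,0.01,0,0,-0.05,0.01,0,0,-0.05,0.01,0,0,-0.05,0.01,0,0,-0.05,0.01,0,0,-0.05,0,0,0,-0.05,0,0,0]' && python3 -m jog '[-0.05,0,0,0,-0.05,0,0,0,-0.05,0,0,0,0,0,0,0]'; python3 -c "
from h import *
go(.626,.002,29,.019)"
```

```text
clock: 2.4
tool_pos: [0.2984, 0.4688, 0.2056]
ee_rot: [180.0, -0.0, 119.1]
contact_force: [0.4, 0.1, 0.8]
grip_width: 0.746
grasp_force: 0.0
clock: 3.4
tool_pos: [0.5455, 0.1485, 0.2056]
ee_rot: [180.0, -0.0, 119.1]
contact_force: [-0.5, 0.6, 0.8]
grip_width: 0.749
grasp_force: 0.0
clock: 3.9
tool_pos: [0.6188, 0.0145, 0.2055]
ee_rot: [-180.0, 0.1, 118.8]
contact_force: [-0.6, -0.9, 1.3]
grip_width: 0.747
grasp_force: 0.0
goal tool yaw 119.0 turn -0.004 rad (0.0 rows); then tx -0.0144 ty 0.0003 tz 0.1865 at [0.619 0.014 0.206] 118.8
```

```bash
cat >> h.py <<'E'
def wrist(n,pic=None):
    "wrist-camera cloud of the best silhouette, in world; its upper face centre"
    o=robot.get_obs(); d=get_image("wrist")
    if pic: cv2.imwrite(pic,d["image"])
    T=np.eye(4);T[:3,:3]=R.from_euler("xyz",o["ee_rot"],degrees=True).as_matrix();T[:3,3]=o["tool_pos"]
    for r in place_of("wrist",n): print(n,"place",round(r["p"],2),np.round(r["point"],4))
    for r in silhouettes("wrist",n):
        p=cloud(d,r["pixels"].astype(bool),T@d["hand_eye"])
        if len(p)<20: continue
        hi=np.percentile(p[:,2],90);t=p[p[:,2]>hi-.005]
        rc=cv2.minAreaRect((t[:,:2]*1000).astype(np.float32))
        print(n,"sil",round(r["p"],2),len(p),"ztop",hi.round(4),"face rect",np.round(rc[0],1),np.round(rc[1],1),round(rc[2],1))
    return o
E
python3 -c "
from h import *
wrist('dreidel_large','pics/w1.png');wrist('candle_short');wrist('jar')"
```

```text
dreidel_large place 0.89 [0.6273 0.0039 0.0194]
dreidel_large sil 0.89 1969 ztop 0.0417 face rect [628.1  -1.3] [39.9 44.9] 27.3
candle_short place 0.96 [0.6249 0.1114 0.0018]
candle_short sil 0.67 2316 ztop 0.0468 face rect [625.8 108.1] [50.7 50.2] 30.1
jar place 0.96 [ 0.7219 -0.0029  0.0022]
jar place 0.82 [ 0.5904 -0.1195 -0.001 ]
jar place 0.6 [ 0.6774 -0.1951  0.0026]
jar place 0.58 [ 0.6948 -0.107   0.0027]
jar sil 0.91 1533 ztop 0.0616 face rect [633.8 -87.3] [ 42.7 251.6] 25.0
jar sil 0.78 913 ztop 0.0612 face rect [682.5  11.1] [ 15.5 101.5] 45.1
jar sil 0.72 384 ztop 0.0614 face rect [601.6 -66.6] [  8.8 127.7] 5.4
jar sil 0.55 935 ztop 0.0564 face rect [681.6 -87.9] [32.8  8. ] 28.1
```

View pics/w1.png

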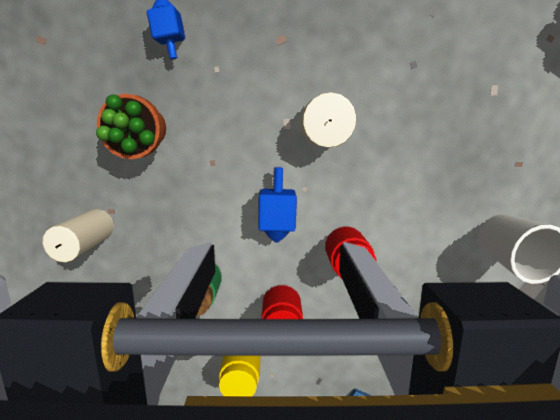

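The wrist view shows the dreidel at (278,210), squarely aligned between the fingers. I'll descend and grip.

```bash
python3 -m jog '[-0.0145,0,0.04,0,0,0,0.05,0,0,0,0.05,0,0,0,0.03,0,0,0,0.017,0,0,0,0,0]' && python3 -m jog '[0,0,0,0,0,0,0,0,0,0,0,0,0,0,0,0,0,0,0,0,0,0,0,0]' 0.02 20 && python3 -m jog '[0,0,-0.02,0,0,0,-0.06,0,0,0,-0.06,0,0,0,0,0]'; python3 -c "
from h import *
go(.523,.350,61.2,.025)"
```

```text
clock: 5.1
tool_pos: [0.6244, 0.0063, 0.018]
ee_rot: [-179.9, -0.0, 119.1]
contact_force: [0.7, -1.0, 0.5]
grip_width: 0.743
grasp_force: 0.0
clock: 5.85
tool_pos: [0.6251, 0.0062, 0.0191]
ee_rot: [180.0, 0.0, 119.1]
contact_force: [-2.4, 0.1, 7.0]
grip_width: 0.429
grasp_force: 19.8
clock: 6.35
tool_pos: [0.6273, 0.0058, 0.1644]
ee_rot: [179.6, 0.1, 119.1]
contact_force: [0.2, 0.3, -2.3]
grip_width: 0.429
grasp_force: 19.8
goal tool yaw 151.2 turn -0.561 rad (3.1 rows); then tx 0.2572 ty 0.2514 tz 0.1394 at [0.627 0.006 0.164] 119.1
```

```bash
python3 -m jog '[0,0,0,-0.187,0,0,0,-0.187,0,0,0,-0.187,0.04,0.04,0,0,0.04,0.04,0,0,0.04,0.04,0,0,0.04,0.04,0,0,0.04,0.04,0,0]' && python3 -m jog '[0.04,0.04,0,0,0.017,0.011,0.02,0,0,0,0.04,0,0,0,0.03,0,0,0,0,0,0,0,0,0]'; python3 -c "
from h import *
go(.523,.350,61.2,.023);wrist('tin','pics/w2.png')"
```

```text
clock: 7.35
tool_pos: [0.5448, 0.2791, 0.1589]
ee_rot: [-180.0, 0.0, 151.2]
contact_force: [0.6, 0.1, -0.8]
grip_width: 0.426
grasp_force: 19.8
clock: 8.1
tool_pos: [0.5208, 0.3495, 0.0695]
ee_rot: [180.0, 0.0, 151.2]
contact_force: [0.5, -0.1, -0.8]
grip_width: 0.427
grasp_force: 19.8
goal tool yaw 151.2 turn 0.000 rad (0.0 rows); then tx -0.0017 ty 0.0015 tz 0.0465 at [0.521 0.35  0.069] 151.2
tin place 0.85 [ 0.5059  0.3179 -0.0036]
tin sil 0.56 32222 ztop 0.0202 face rect [499.7 320.1] [160.6 149. ] 61.1
```

View pics/w2.png

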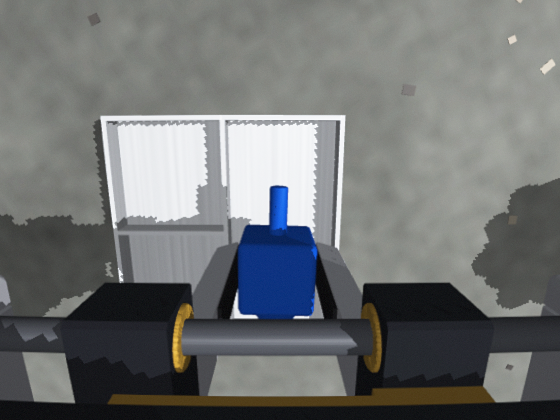

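The dreidel, stem at (278,205), is centred over the long compartment, which spans columns 225–340. I'll lower it.

```bash
python3 -m jog '[0,0,0.02,0,0,0,0.015,0,0,0,0.007,0,0,0,0.003,0,0,0,0,0,0,0,0,0]'
```

```text
clock: 9.0
tool_pos: [0.5204, 0.3499, 0.0238]
ee_rot: [180.0, 0.0, 151.2]
contact_force: [0.3, -0.3, -0.7]
grip_width: 0.426
grasp_force: 19.8
```

```bash
python3 -m jog '[0,0,0.0015,0,0,0,0,0]' && python3 -m jog '[0,0,0,0,0,0,0,0,0,0,0,0]' 0.056 20 && python3 -m jog '[0,0,-0.03,0,0,0,-0.05,0,0,0,-0.05,0,0,0,0,0]'; python3 -c "
from h import *
wrist('dreidel_large');go(.6255,.110,40,.023)"
```

```text
clock: 9.25
tool_pos: [0.5203, 0.3499, 0.0221]
ee_rot: [180.0, 0.0, 151.2]
contact_force: [0.3, 0.5, 0.8]
grip_width: 0.43
grasp_force: 19.8
clock: 9.62
tool_pos: [0.5202, 0.3498, 0.022]
ee_rot: [-180.0, -0.0, 151.2]
contact_force: [0.4, 0.5, -0.1]
grip_width: 0.596
grasp_force: 0.0
clock: 10.12
tool_pos: [0.522, 0.351, 0.1559]
ee_rot: [179.7, 0.1, 151.2]
contact_force: [-0.4, -0.1, -0.2]
grip_width: 0.601
grasp_force: 0.0
dreidel_large sil 0.86 2783 ztop 0.0446 face rect [527.  346.1] [40.  44.2] 59.3
goal tool yaw 130.0 turn 0.371 rad (2.1 rows); then tx -0.2516 ty -0.0730 tz 0.1282 at [0.52  0.35  0.151] 151.3
```

```bash
python3 -m jog '[0,0,0,0.1855,0,0,0,0.1855,-0.042,-0.012,0,0,-0.042,-0.012,0,0,-0.042,-0.012,0,0,-0.042,-0.012,0,0,-0.042,-0.012,0,0,-0.042,-0.013,0,0]' 0.078 20 && python3 -m jog '[0,0,0.04,0,0,0,0.04,0,0,0,0.03,0,0,0,0.018,0,0,0,0,0]'; python3 -c "
from h import *
go(.6255,.110,40,.023)"
```

```text
clock: 11.28
tool_pos: [0.6259, 0.1084, 0.1503]
ee_rot: [-179.9, -0.0, 130.0]
contact_force: [0.2, -0.5, 0.4]
grip_width: 0.827
grasp_force: 0.0
clock: 11.9
tool_pos: [0.6252, 0.1094, 0.0224]
ee_rot: [-179.8, -0.0, 130.0]
contact_force: [-0.5, -0.2, 1.5]
grip_width: 0.832
grasp_force: 0.0
goal tool yaw 130.0 turn -0.000 rad (0.0 rows); then tx 0.0002 ty 0.0006 tz -0.0006 at [0.625 0.109 0.022] 130.0
```

```bash
python3 -m jog '[0,0,0,0,0,0,0,0,0,0,0,0,0,0,0,0,0,0,0,0,0,0,0,0]' 0.04 20 && python3 -m jog '[0,0,-0.02,0,0,0,-0.06,0,0,0,-0.05,0,0,0,0,0]'; python3 -c "
from h import *
go(.4515,.301,16,.026)"
```

```text
clock: 12.65
tool_pos: [0.6265, 0.1099, 0.0247]
ee_rot: [180.0, 0.0, 130.0]
contact_force: [-2.0, -1.2, 7.9]
grip_width: 0.544
grasp_force: 20.0
clock: 13.15
tool_pos: [0.6285, 0.1101, 0.1593]
ee_rot: [179.6, 0.1, 130.0]
contact_force: [0.4, 0.2, -1.4]
grip_width: 0.546
grasp_force: 20.0
goal tool yaw 106.0 turn 0.418 rad (2.3 rows); then tx 0.2323 ty -0.1176 tz 0.1333 at [0.629 0.11  0.159] 130.0
```

```bash
python3 -m jog '[0,0,0,0.139,0,0,0,0.139,0,0,0,0.14,0.046,-0.0235,0,0,0.046,-0.0235,0,0,0.046,-0.0235,0,0,0.046,-0.0235,0,0,0.048,-0.0235,0,0]' && python3 -m jog '[0,0,0.03,0,0,0,0.04,0,0,0,0.02,0,0,0,0.01,0,0,0,0,0,0,0,0,0]'; python3 -c "
from h import *
go(.4515,.301,16,.026);wrist('tin')"
```

```text
clock: 14.15
tool_pos: [0.4477, 0.3012, 0.1541]
ee_rot: [-180.0, -0.0, 106.0]
contact_force: [0.7, 0.6, -0.8]
grip_width: 0.541
grasp_force: 20.0
clock: 14.9
tool_pos: [0.4496, 0.3006, 0.0548]
ee_rot: [179.9, -0.0, 106.0]
contact_force: [0.5, 0.1, -0.8]
grip_width: 0.547
grasp_force: 20.0
goal tool yaw 106.0 turn 0.001 rad (0.0 rows); then tx -0.0001 ty 0.0019 tz 0.0288 at [0.45  0.301 0.055] 106.0
tin place 0.63 [ 0.5028  0.3175 -0.0016]
tin sil 0.62 31563 ztop 0.0205 face rect [505.  317.8] [161.4 160.9] 61.2
```

```bash
python3 -m jog '[0.001,0.002,0.015,0,0,0,0.008,0,0,0,0.004,0,0,0,0,0,0,0,0,0]' && python3 -m jog '[0,0,0.002,0,0,0,0,0]'
```

```text
clock: 15.68
tool_pos: [0.4508, 0.3017, 0.0267]
ee_rot: [-180.0, 0.0, 106.0]
contact_force: [0.8, -1.0, -0.6]
grip_width: 0.546
grasp_force: 20.0
clock: 15.92
tool_pos: [0.4509, 0.3019, 0.0255]
ee_rot: [-180.0, -0.0, 106.0]
contact_force: [-5.4, -3.0, 17.4]
grip_width: 0.548
grasp_force: 20.0
```

Contact is made, so I'll release. Then the jar.

```bash
python3 -m jog '[0,0,0,0,0,0,0,0,0,0,0,0]' 0.066 && python3 -m jog '[0,0,-0.03,0,0,0,-0.05,0,0,0,-0.05,0,0,0,0,0]'; python3 -c "
from h import *
wrist('candle_short');go(.5885,-.1205,0,.024)"
```

```text
clock: 16.3
tool_pos: [0.4508, 0.3018, 0.0248]
ee_rot: [-180.0, 0.0, 106.0]
contact_force: [-0.8, -0.3, 1.0]
grip_width: 0.701
grasp_force: 0.0
clock: 16.8
tool_pos: [0.4524, 0.3031, 0.1583]
ee_rot: [179.7, -0.2, 106.0]
contact_force: [-0.3, -0.6, 0.8]
grip_width: 0.704
grasp_force: 0.0
candle_short place 0.61 [0.4545 0.3057 0.0014]
candle_short sil 0.91 2913 ztop 0.0498 face rect [451.6 300.9] [51.  50.6] 33.3
goal tool yaw 90.0 turn 0.280 rad (1.6 rows); then tx -0.4222 ty 0.1382 tz 0.1303 at [0.45  0.302 0.154] 106.1
```

```bash
python3 -m jog '[0,0,0,0.14,0,0,0,0.14,-0.047,0.015,0,0,-0.047,0.015,0,0,-0.047,0.015,0,0,-0.047,0.015,0,0,-0.047,0.015,0,0,-0.047,0.015,0,0]' 0.072 20 && python3 -m jog '[-0.047,0.015,0,0,-0.047,0.015,0,0,-0.046,0.018,0,0,0,0,0,0]'; python3 -c "
from h import *
wrist('jar','pics/w3.png');go(.5885,-.1205,0,.024)"
```

```text
clock: 17.95
tool_pos: [0.5404, 0.0182, 0.1537]
ee_rot: [-179.9, 0.1, 90.0]
contact_force: [0.3, 0.1, 0.2]
grip_width: 0.765
grasp_force: 0.0
clock: 18.45
tool_pos: [0.5883, -0.1245, 0.1535]
ee_rot: [-179.9, 0.1, 89.7]
contact_force: [-0.1, 0.6, -0.2]
grip_width: 0.766
grasp_force: 0.0
jar place 0.93 [ 7.201e-01 -2.500e-03  5.000e-04]
jar place 0.68 [ 0.6943 -0.1045  0.0019]
jar sil 0.88 3157 ztop 0.0616 face rect [ 690.6 -103.8] [42.9 42.2] 26.1
jar sil 0.62 557 ztop 0.0614 face rect [ 672.8 -154.1] [  8.6 104.3] 37.9
jar sil 0.61 2589 ztop 0.0617 face rect [ 588.9 -119.9] [42.2 42.2] 53.5
jar sil 0.56 4191 ztop 0.0617 face rect [720.2  -3.3] [43.  42.5] 4.3
goal tool yaw 90.0 turn 0.000 rad (0.0 rows); then tx -0.0010 ty 0.0004 tz 0.1298 at [ 0.588 -0.12   0.154] 90.0
```

View pics/w3.png

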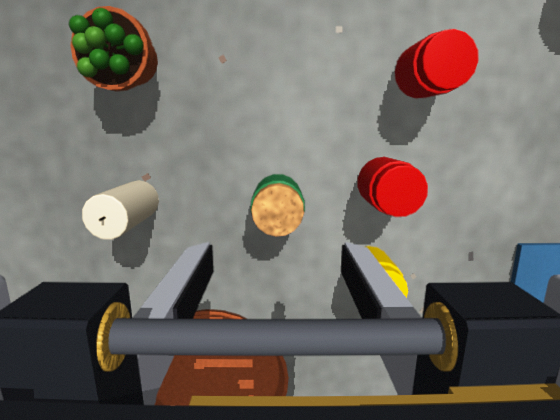

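The green cork-lidded jar is at (278,205), centred between the fingers at (0.589, -0.120). I'll grip it.

```bash
python3 -m jog '[0,0,0.04,0,0,0,0.04,0,0,0,0.03,0,0,0,0.02,0,0,0,0,0]' && python3 -m jog '[0,0,0,0,0,0,0,0,0,0,0,0,0,0,0,0,0,0,0,0,0,0,0,0]' 0.035 20 && python3 -m jog '[0,0,-0.02,0,0,0,-0.06,0,0,0,-0.05,0,0,0,0,0]'; python3 -c "
from h import *
go(.5207,.2645,16,.027)"
```

```text
clock: 19.23
tool_pos: [0.5881, -0.1194, 0.024]
ee_rot: [-179.9, -0.0, 90.0]
contact_force: [1.4, -0.3, -0.6]
grip_width: 0.77
grasp_force: 0.0
clock: 19.98
tool_pos: [0.5893, -0.1201, 0.0258]
ee_rot: [179.9, -0.0, 90.0]
contact_force: [-1.6, 0.9, 8.1]
grip_width: 0.508
grasp_force: 20.0
clock: 20.48
tool_pos: [0.5908, -0.1208, 0.1598]
ee_rot: [179.6, -0.0, 90.0]
contact_force: [0.1, -0.4, -0.7]
grip_width: 0.501
grasp_force: 20.0
goal tool yaw 106.0 turn -0.280 rad (1.6 rows); then tx 0.3897 ty 0.0388 tz 0.1328 at [ 0.591 -0.121  0.16 ] 90.0
```

```bash
python3 -m jog '[0,0,0,-0.14,0,0,0,-0.14,0.049,0.005,0,0,0.049,0.005,0,0,0.049,0.005,0,0,0.049,0.005,0,0,0.049,0.005,0,0,0.049,0.005,0,0]' && python3 -m jog '[0.049,0.005,0,0,0.047,0.004,0.01,0,0,0,0.04,0,0,0,0.03,0,0,0,0.02,0,0,0,0,0,0,0,0,0]'; python3 -c "
from h import *
go(.5207,.2645,16,.027);wrist('tin','pics/w4.png');wrist('candle_short')"
```

```text
clock: 21.48
tool_pos: [0.5356, 0.1721, 0.1551]
ee_rot: [-180.0, -0.0, 106.0]
contact_force: [0.0, 0.5, -1.0]
grip_width: 0.504
grasp_force: 20.0
clock: 22.35
tool_pos: [0.5192, 0.2655, 0.056]
ee_rot: [179.9, -0.0, 106.0]
contact_force: [-0.0, -0.0, -1.0]
grip_width: 0.503
grasp_force: 20.0
goal tool yaw 106.0 turn 0.000 rad (0.0 rows); then tx -0.0013 ty 0.0012 tz 0.0290 at [0.519 0.265 0.056] 106.0
tin place 0.66 [ 0.5074  0.3174 -0.0016]
tin sil 0.83 41728 ztop 0.0205 face rect [504.7 317.7] [161.5 161.1] 61.2
tin sil 0.23 7387 ztop 0.0497 face rect [451.8 300.7] [50.9 50.9] 22.0
candle_short place 0.86 [0.4542 0.3039 0.004 ]
candle_short sil 0.67 7361 ztop 0.0497 face rect [452.1 301. ] [50.9 50.4] 34.9
```

View pics/w4.png

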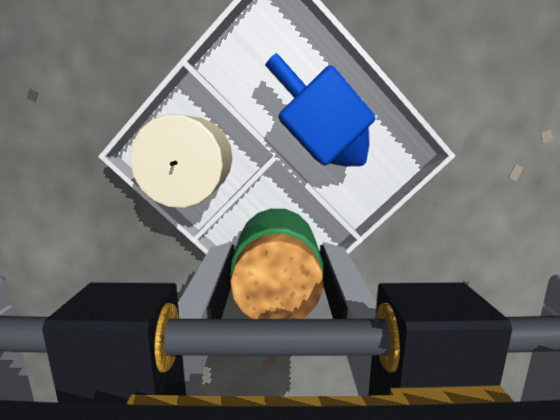

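The dreidel at (325,115) and the candle at (180,160) are placed well, and the jar hangs over the free square. I'll lower it.

```bash
python3 -m jog '[-0.001,0.001,0.015,0,0,0,0.008,0,0,0,0.004,0,0,0,0,0,0,0,0.0015,0,0,0,0,0]' && python3 -m jog '[0,0,0.0015,0,0,0,0,0]'
```

```text
clock: 23.4
tool_pos: [0.5195, 0.2646, 0.0269]
ee_rot: [-179.9, -0.0, 106.0]
contact_force: [-6.6, -3.8, 20.5]
grip_width: 0.504
grasp_force: 20.0
clock: 23.65
tool_pos: [0.5195, 0.2646, 0.0256]
ee_rot: [-179.9, -0.0, 106.0]
contact_force: [-9.4, -3.7, 24.8]
grip_width: 0.506
grasp_force: 20.0
```

```bash
python3 -m jog '[0,0,0,0,0,0,0,0,0,0,0,0]' 0.062 && python3 -m jog '[0,0,-0.03,0,0,0,-0.05,0,0,0,-0.05,0,0,0,0,0]'; python3 -c "
from h import *
wrist('jar');go(.437,.1125,38.7,.013)"
```

```text
clock: 24.02
tool_pos: [0.5198, 0.2647, 0.0247]
ee_rot: [-180.0, 0.0, 106.0]
contact_force: [0.4, -0.2, -0.1]
grip_width: 0.656
grasp_force: 0.0
clock: 24.52
tool_pos: [0.5215, 0.2656, 0.1584]
ee_rot: [179.7, -0.1, 106.0]
contact_force: [0.1, 0.2, -0.9]
grip_width: 0.661
grasp_force: 0.0
jar place 0.76 [0.5207 0.267  0.0019]
jar sil 0.66 2544 ztop 0.0647 face rect [519.6 264.3] [42.1 42.4] 89.4
jar sil 0.38 3059 ztop 0.0445 face rect [526.6 346.4] [40.4 43. ] 59.8
goal tool yaw 128.7 turn -0.395 rad (2.2 rows); then tx -0.0673 ty -0.1594 tz 0.1412 at [0.519 0.265 0.154] 106.1
```

```bash
python3 -m jog '[0,0,0,-0.132,0,0,0,-0.132,0,0,0,-0.131,-0.017,-0.04,0,0,-0.017,-0.04,0,0,-0.017,-0.04,0,0,-0.016,-0.039,0,0,0,0,0,0]' 0.06; python3 -c "
from h import *
wrist('dreidel_small','pics/w5.png');go(.437,.1125,38.7,.013)"
```

```text
clock: 25.68
tool_pos: [0.4357, 0.1107, 0.154]
ee_rot: [-179.9, -0.1, 128.5]
contact_force: [-0.2, 1.3, 0.2]
grip_width: 0.638
grasp_force: 0.0
dreidel_small place 0.97 [0.4388 0.1091 0.0175]
dreidel_small sil 0.76 1311 ztop 0.0296 face rect [437.7 114.1] [27.1 32. ] 39.0
goal tool yaw 128.7 turn 0.000 rad (0.0 rows); then tx -0.0005 ty -0.0013 tz 0.1416 at [0.438 0.114 0.155] 128.7
```

View pics/w5.png

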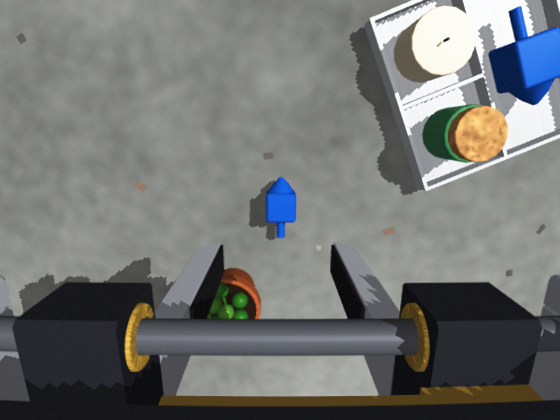

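The tin kit sits well. The small dreidel at (281,205) is square between the fingers and clear of the seedling. I'll grip it.

```bash
python3 -m jog '[0,0,0.045,0,0,0,0.045,0,0,0,0.03,0,0,0,0.021,0,0,0,0,0]' && python3 -m jog '[0,0,0,0,0,0,0,0,0,0,0,0,0,0,0,0,0,0,0,0,0,0,0,0]' 0.015 15 && python3 -m jog '[0,0,-0.02,0,0,0,-0.06,0,0,0,-0.06,0,0,0,0,0]'; python3 -c "
from h import *
go(.483,-.323,0,.02)"
```

```text
clock: 26.45
tool_pos: [0.4368, 0.1131, 0.0124]
ee_rot: [-179.8, -0.0, 128.7]
contact_force: [0.3, -1.0, -0.3]
grip_width: 0.638
grasp_force: 0.0
clock: 27.2
tool_pos: [0.4378, 0.1134, 0.0144]
ee_rot: [180.0, -0.0, 128.7]
contact_force: [-1.8, 0.7, 8.8]
grip_width: 0.296
grasp_force: 15.0
clock: 27.7
tool_pos: [0.4395, 0.1142, 0.1578]
ee_rot: [179.6, -0.0, 128.7]
contact_force: [-0.9, -0.2, -0.6]
grip_width: 0.294
grasp_force: 15.0
goal tool yaw 90.0 turn 0.675 rad (3.8 rows); then tx -0.4372 ty 0.0435 tz 0.1378 at [0.44  0.114 0.158] 128.7
```

```bash
python3 -m jog '[0,0,0,0.169,0,0,0,0.169,0,0,0,0.169,0,0,0,0.168,-0.048,0.012,0,0,-0.048,0.012,0,0,-0.048,0.012,0,0,-0.048,0.012,0,0]' && python3 -m jog '[-0.049,0.011,0,0,-0.049,0.011,0,0,-0.049,0.011,0,0,-0.049,0.011,0,0,-0.049,0.012,0.03,0,0,0,0.03,0,0,0,0.02,0,0,0,0,0]'; python3 -c "
from h import *
wrist('saucer','pics/w6.png');go(.544,-.323,0,.02)"
```

```text
clock: 28.7
tool_pos: [0.4853, -0.0803, 0.1533]
ee_rot: [-180.0, 0.0, 90.0]
contact_force: [0.8, -0.1, 0.2]
grip_width: 0.296
grasp_force: 15.0
clock: 29.7
tool_pos: [0.5407, -0.3229, 0.0725]
ee_rot: [-179.8, -0.1, 90.0]
contact_force: [-1.0, 0.2, 0.9]
grip_width: 0.297
grasp_force: 15.0
saucer place 0.91 [ 5.151e-01 -3.202e-01 -2.000e-04]
saucer sil 0.81 31158 ztop 0.0175 face rect [ 518.2 -312.2] [149.5 169.8] 69.6
goal tool yaw 90.0 turn 0.001 rad (0.0 rows); then tx 0.0006 ty 0.0018 tz 0.0550 at [ 0.542 -0.324  0.075] 90.0
```

View pics/w6.png

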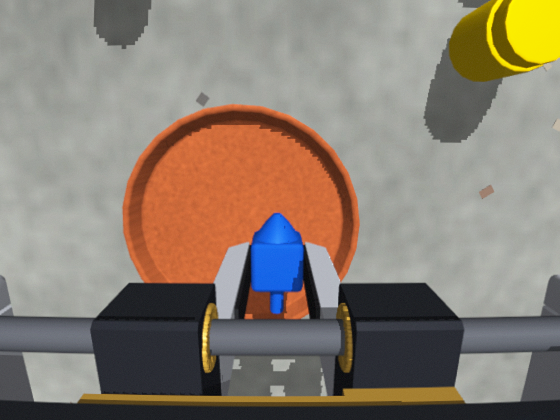

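The saucer spans columns 125–357. The dreidel at column 277 is about 27 mm to the far-x side of its centre, as planned. I'll lower it.

```bash
python3 -m jog '[0.001,0.002,0.03,0,0,0,0.015,0,0,0,0.006,0,0,0,0.002,0,0,0,0,0]' && python3 -m jog '[0,0,0.002,0,0,0,0,0]'
```

```text
clock: 30.48
tool_pos: [0.5437, -0.3232, 0.0216]
ee_rot: [180.0, 0.0, 90.0]
contact_force: [1.3, -0.5, 0.3]
grip_width: 0.295
grasp_force: 15.0
clock: 30.72
tool_pos: [0.5438, -0.3234, 0.0199]
ee_rot: [179.9, 0.0, 90.0]
contact_force: [-1.6, 0.4, 9.0]
grip_width: 0.299
grasp_force: 15.0
```

```bash
python3 -m jog '[0,0,0,0,0,0,0,0,0,0,0,0]' 0.042 && python3 -m jog '[0,0,-0.03,0,0,0,-0.05,0,0,0,-0.06,0,0,0,0,0]'; python3 -c "
from h import *
wrist('dreidel_small');wrist('saucer');go(.4505,-.121,0,.032)"
```

```text
clock: 31.1
tool_pos: [0.5435, -0.3229, 0.019]
ee_rot: [-180.0, 0.0, 90.0]
contact_force: [-0.4, -0.0, 0.4]
grip_width: 0.445
grasp_force: 0.0
clock: 31.6
tool_pos: [0.5452, -0.3243, 0.1633]
ee_rot: [179.7, 0.1, 90.0]
contact_force: [0.2, -0.2, -0.2]
grip_width: 0.445
grasp_force: 0.0
dreidel_small place 0.91 [ 0.5428 -0.3309  0.0231]
dreidel_small sil 0.87 1254 ztop 0.0356 face rect [ 544.7 -322.2] [31.3 27.2] 89.4
saucer place 0.89 [ 5.150e-01 -3.196e-01  3.000e-04]
saucer sil 0.8 21577 ztop 0.0178 face rect [ 515.5 -320.1] [167.  170.4] 67.6
goal tool yaw 90.0 turn -0.000 rad (0.0 rows); then tx 0.2016 ty -0.0924 tz 0.1258 at [ 0.543 -0.323  0.158] 90.0
```

```bash
python3 -m jog '[0.04,-0.018,0,0,0.04,-0.018,0,0,0.04,-0.018,0,0,0.04,-0.019,0,0,0.042,-0.019,0,0,0,0,0,0]' 0.064; python3 -c "
from h import *
wrist('candle_tall');go(.4505,-.121,0,.032)"
```

```text
clock: 32.65
tool_pos: [0.4503, -0.1178, 0.1583]
ee_rot: [-179.9, -0.1, 90.3]
contact_force: [0.2, -0.1, -0.6]
grip_width: 0.684
grasp_force: 0.0
candle_tall place 0.69 [ 0.4537 -0.1212  0.0011]
candle_tall sil 0.82 2188 ztop 0.0767 face rect [ 451.4 -120.8] [37.4 36.6] 27.4
goal tool yaw 90.0 turn -0.000 rad (0.0 rows); then tx 0.0004 ty -0.0012 tz 0.1269 at [ 0.452 -0.121  0.159] 90.0
```

```bash
python3 -m jog '[0,0,0.04,0,0,0,0.04,0,0,0,0.03,0,0,0,0.017,0,0,0,0,0]' && python3 -m jog '[0,0,0,0,0,0,0,0,0,0,0,0,0,0,0,0,0,0,0,0,0,0,0,0]' 0.025 20 && python3 -m jog '[0,0,-0.02,0,0,0,-0.06,0,0,0,-0.05,0,0,0,0,0]'; python3 -c "
from h import *
go(.484,-.32,0,.041)"
```

```text
clock: 33.42
tool_pos: [0.4507, -0.1226, 0.0308]
ee_rot: [-179.8, 0.1, 89.9]
contact_force: [-0.2, -1.2, 1.0]
grip_width: 0.682
grasp_force: 0.0
clock: 34.17
tool_pos: [0.4519, -0.1208, 0.0324]
ee_rot: [180.0, -0.0, 90.0]
contact_force: [-0.5, 0.4, 8.0]
grip_width: 0.402
grasp_force: 20.0
clock: 34.67
tool_pos: [0.4534, -0.1207, 0.1648]
ee_rot: [179.7, -0.1, 90.0]
contact_force: [-0.4, -0.3, -1.6]
grip_width: 0.401
grasp_force: 20.0
goal tool yaw 90.0 turn 0.001 rad (0.0 rows); then tx -0.1993 ty 0.0306 tz 0.1238 at [ 0.453 -0.121  0.165] 90.0
```

```bash
python3 -m jog '[-0.05,0.008,0,0,-0.05,0.008,0,0,-0.05,0.008,0,0,-0.049,0.007,0,0,0,0,0.03,0,0,0,0.04,0,0,0,0.025,0,0,0,0,0]' && python3 -m jog '[0,0,0.01,0,0,0,0.005,0,0,0,0,0,0,0,0,0]'; python3 -c "
from h import *
go(.484,-.32,0,.038)"
```

```text
clock: 35.67
tool_pos: [0.4808, -0.3192, 0.0647]
ee_rot: [-179.8, -0.1, 90.0]
contact_force: [-0.2, -0.0, -0.3]
grip_width: 0.403
grasp_force: 20.0
clock: 36.17
tool_pos: [0.4827, -0.32, 0.0524]
ee_rot: [180.0, 0.0, 90.0]
contact_force: [0.9, -0.6, -0.4]
grip_width: 0.402
grasp_force: 20.0
goal tool yaw 90.0 turn 0.000 rad (0.0 rows); then tx -0.0000 ty 0.0013 tz 0.0144 at [ 0.483 -0.32   0.052] 90.0
```

```bash
python3 -m jog '[0,0.001,0.007,0,0,0,0.004,0,0,0,0.002,0,0,0,0,0,0,0,0,0]' && python3 -m jog '[0,0,0.002,0,0,0,0,0]'
```

```text
clock: 36.8
tool_pos: [0.4835, -0.3199, 0.0391]
ee_rot: [180.0, 0.0, 90.0]
contact_force: [0.0, 0.4, -0.7]
grip_width: 0.403
grasp_force: 20.0
clock: 37.05
tool_pos: [0.4835, -0.3204, 0.0379]
ee_rot: [180.0, 0.0, 90.0]
contact_force: [-5.4, 2.2, 16.8]
grip_width: 0.399
grasp_force: 20.0
```

Contact is made. I'll release, lift clear, and check everything from above.

```bash
python3 -m jog '[0,0,0,0,0,0,0,0,0,0,0,0]' 0.05 && python3 -m jog '[0,0,-0.03,0,0,0,-0.05,0,0,0,-0.06,0,-0.01,0,-0.05,0,0,-0.04,0,0,0,-0.04,0,0,0,0,0,0]'; python3 - <<'E'
from h import *
wrist('candle_tall');wrist('dreidel_small')
d=get_image("top");cv2.imwrite("pics/end.png",d["image"]);s=get_image("side")
for c in("top","side"):
  for n in["tin","saucer","dreidel_large","dreidel_small","candle_short","candle_tall","jar","seedling"]:
    print(c,n,[(round(r["p"],2),np.round(r["point"],3).tolist()) for r in place_of(c,n)][:4])
E
```

```text
clock: 37.42
tool_pos: [0.4835, -0.3198, 0.0369]
ee_rot: [-180.0, 0.0, 90.0]
contact_force: [-0.2, 0.2, -0.9]
grip_width: 0.531
grasp_force: 0.0
clock: 38.3
tool_pos: [0.4011, -0.33, 0.2272]
ee_rot: [179.9, -0.1, 89.9]
contact_force: [0.5, 0.3, 0.3]
grip_width: 0.531
grasp_force: 0.0
candle_tall place 0.78 [ 0.4834 -0.3178  0.0057]
candle_tall sil 0.87 1611 ztop 0.0828 face rect [ 483.5 -319.7] [36.8 37.4] 47.6
dreidel_small place 0.93 [ 0.5442 -0.3318  0.0231]
dreidel_small sil 0.69 1019 ztop 0.0357 face rect [ 544.1 -321.5] [32.5 27.1] 89.3
top tin [(0.93, [0.505, 0.32, -0.001])]
top saucer [(0.79, [0.512, -0.324, -0.005])]
top dreidel_large [(0.84, [0.525, 0.345, 0.021])]
top dreidel_small [(0.6, [0.542, -0.328, 0.025])]
top candle_short [(0.79, [0.453, 0.305, 0.001])]
top candle_tall [(0.76, [0.485, -0.322, 0.009]), (0.43, [0.516, -0.322, -0.004])]
top jar [(0.92, [0.688, -0.101, 0.002]), (0.91, [0.717, -0.004, 0.001]), (0.83, [0.522, 0.26, 0.002]), (0.77, [0.683, -0.195, -0.002])]
top seedling [(0.57, [0.454, 0.008, -0.003])]
side tin [(0.8, [0.501, 0.314, -0.002])]
side saucer [(0.92, [0.514, -0.328, 0.001]), (0.22, [0.455, 0.301, 0.005])]
side dreidel_large []
side dreidel_small [(0.81, [0.543, -0.323, 0.018])]
side candle_short [(0.87, [0.454, 0.301, 0.004])]
side candle_tall [(0.79, [0.485, -0.324, 0.006])]
side jar [(0.83, [0.719, -0.002, 0.001]), (0.76, [0.693, -0.103, 0.0]), (0.73, [0.521, 0.263, 0.004]), (0.66, [0.681, -0.195, -0.001])]
side seedling [(0.79, [0.455, 0.01, -0.004])]
```

View pics/end.png

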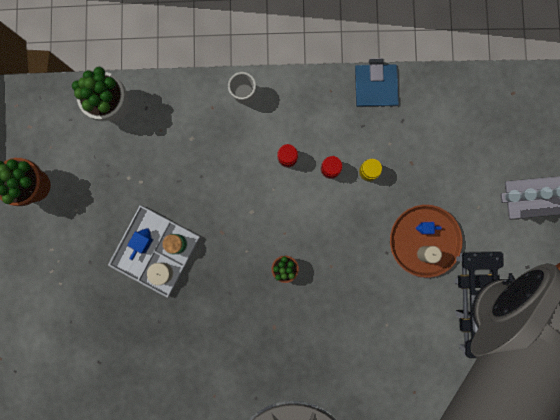

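The tin at (154,250) holds the dreidel, jar and short candle, each in its own compartment. The saucer at (427,241) holds the small dreidel and the tall candle. The seedling at (285,269) hasn't moved. I'll hand in the job.

```bash
python3 -c "
from bench import ticket
print(ticket.finish_job())"
```

```text
the job is handed in; nothing more can be done
None
```

Both gift kits are made up and the job is handed in at about 39 s; the cameras showed every item in its place and the tin, saucer and seedling unmoved to within measuring error, but the hand-in gave no verdict.

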